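# Put two ceramic beads away in the click-lid bead box

### The job

Put the round bead and the olive-shaped bead from the felt mat away in the bead box, each in the compartment whose sample bead on the outside ledge has the same shape: turn the clear lid by its knob, click by click, until its opening stands over that compartment, and lower the bead gently onto the compartment's floor without dropping or pressing it. When both are in, turn the lid until it clicks closed with its opening over the solid blank sector, let go, and leave the bicone bead, the tools and the other things on the bench where they are.

Things in the scene. Friction and masses are not known exactly. Their poses are not given: they have to be found in the camera images.
- bead_box: Round grey bead box screwed to the bench, at any yaw, 310 mm across, wall 64 mm high, under a clear lid (top at 68 mm). Origin: centre of its underside; x points along the middle of the solid blank sector (top at 60 mm, no hole). Five 72 degree sectors round a 34 mm radius hub, anticlockwise from above: blank, ROUND compartment (at 72 degrees), bicone (144), OLIVE (216), disc (288)
- bead_lid (a joint): Turn of the lid on the box's upright axis, rad, anticlockwise from above, endless: angle from the box's x axis to the middle of the lid's opening. 0 (or any 2 pi) = closed over the blank, 1.257 = over the round compartment, 3.770 (= -2.513) = over the olive one. A sprung star wheel clicks it home by itself at every 1.257 rad (72 degrees); to pass between clicks takes about 3 N at the knob
- lid_opening (a point): Middle of the lid's opening, 95 mm from the box's centre, on the lid's top face (68 mm above the table). The opening is a 72 degree sector cut from the hub right out to the rim, as wide as a compartment, edged with a black strip; the lid is 4 mm thick and blocks all other compartments
- lid_knob (a point): The lid's finger knob: upright black round post, 18 mm diameter, 40 mm tall (68 to 108 mm above the table; 28 mm wide foot in the lowest 6 mm), fixed on the lid 115 mm from the box's centre, opposite the opening. The point is on its axis, 93 mm above the table. Carry it round the box's centre to turn the lid; the post revolves freely on its pin
- round_place (a point): Floor point of the ROUND bead's compartment (empty), 95 mm from the box's centre, midway between its side walls, 5 mm above the table. Free floor: about 53 mm inwards and outwards and 65 mm to each side. On a ledge outside each compartment's wall stands a fixed sample bead of its kind (top below 60 mm, reaching out to 215 mm from the centre)
- olive_place (a point): The same point on the floor of the OLIVE bead's compartment (empty), 5 mm above the table. The bicone and disc compartments hold stock
- closed_place (a point): Point over the middle of the blank sector, 95 mm from the box's centre, level with the lid's top: the lid is closed when lid_opening stands here.
- round_bead_center (a point): Centre of the loose round bead: white glazed ceramic ball 48 mm in diameter with two flat ends (18 mm wide, cord hole in them), 44.5 mm tall between the flats, about 100 g; it stands upright on a flat end on the mat. Point: its middle, 22.2 mm above its underside.
- olive_bead_center (a point): Centre of the loose olive-shaped bead: white glazed ceramic, 38 mm in diameter at the middle, 49 mm tall between its 16 mm flat ends, about 80 g; it stands on end on the mat. Point: its middle, 24.5 mm above its underside.
- bicone_bead_center (a point): Centre of the loose bicone bead (two cones base to base, 47 mm in diameter, 46 mm tall, white ceramic) standing on the mat among the others: to be left there. Point: its middle.
- felt_mat: Blue felt mat, 260 x 270 mm, 3 mm thick, fixed; the three loose beads stand on it, 95 mm or more apart (centres). Origin: centre of its underside
- copper_ring: Flat copper ring, 52 mm across, 4 mm thick, lying on the felt mat: leave alone.
- pliers: Flat-nose pliers, 150 mm long, black handles, lying on the bench: leave alone.
- bench_block: Steel bench block, 70 x 70 x 22 mm: leave alone.
- glue_jar: Amber glass jar, 50 mm across, 75 mm tall, white cap: leave alone. Origin at its underside.
- hammer: Small hammer with wooden handle, 240 mm long: leave alone.
- washer_stack: Stack of steel washers, 44 mm across, 12 mm tall: leave alone.
Things that resemble listed ones, but are neither listed nor needed, are in the scene too. Leave any blue look-alike of the part that bears round_bead_center alone.

How it is judged:
On the way, in this order (a step that is already met when the one before it is completed fails the run):
1. the round or the olive bead is down in its own compartment and let go (((horizontal distance between round_bead_center and round_place below 0.07 m and z of round_bead_center in the frame of bead_box below 0.045 m and contact force between the fingers and round_bead below 0.1 N) or (horizontal distance between olive_bead_center and olive_place below 0.07 m and z of olive_bead_center in the frame of bead_box below 0.045 m and contact force between the fingers and olive_bead below 0.1 N))), for 0.2 s.
2. both beads are down in their own compartments and let go (horizontal distance between round_bead_center and round_place below 0.07 m and z of each of round_bead_center, olive_bead_center in the frame of bead_box below 0.045 m and horizontal distance between olive_bead_center and olive_place below 0.07 m and contact force between the fingers and round_bead below 0.1 N and contact force between the fingers and olive_bead below 0.1 N), for 0.2 s.
At the end, for the whole second after the job is handed in: Round bead in the round compartment, olive bead in the olive one (centre within 70 mm of its floor point, under 45 mm above the table), both at rest; lid clicked closed (opening within 12 mm of the closed place, about 7 degrees); bystanders within 30 mm of where they stood (horizontal distance between round_bead_center and round_place below 0.07 m and z of each of round_bead_center, olive_bead_center in the frame of bead_box below 0.045 m and horizontal distance between olive_bead_center and olive_place below 0.07 m and horizontal distance between lid_opening and closed_place below 0.012 m and linear speed of each of round_bead, olive_bead below 0.03 m/s and distance of each of bicone_bead_center, copper_ring, pliers, bench_block, glue_jar, hammer, washer_stack from where it was at the start of the episode below 0.03 m); the robot touches nothing.
It fails at once if the round or olive bead is dropped (falls freely faster than 0.7 m/s, about a 25 mm fall) ((linear speed of round_bead above 0.7 m/s and contact force between the fingers and round_bead below 0.05 N) or (linear speed of olive_bead above 0.7 m/s and contact force between the fingers and olive_bead below 0.05 N)).
It fails at once if the round or olive bead is struck or pressed against the box or its lid with more than 12 N (contact force between any of round_bead, olive_bead and bead_box above 12 N).
It fails at once if the bicone bead, copper ring or a tool on the bench is knocked away (more than 30 mm) (distance of any of bicone_bead_center, copper_ring, pliers, bench_block, glue_jar, hammer, washer_stack from where it was at the start of the episode above 0.03 m).
It also fails if it takes over 72 s, if anything falls off the work surface, if the arm or the gripper's body presses on something with over 40 N, if the wrist force passes 120 N, or if a joint passes its speed limit or range.

### The arm

A 7-joint arm with a two-finger parallel gripper is mounted at the origin on the work surface. World frame = base frame: x ahead of the robot, y to its left, z up, the work surface at z = 0. Lengths are in m, angles in rad, forces in N, time in s.
With the tool pointing down it reaches from about 0.425 to 0.875 m from the base axis. Payload 4.7 kg.
Tool frame: the origin (TCP) lies midway between the tips of the shut fingers; the grasp point (between the pads) lies 19 mm behind it (ctrl.grip_point_offset is the distance from the TCP to the grasp point, in m); z points along the fingers, y is the line along which they close (so a half turn about z gives the same grasp; the last joint's range is limited). The gripper opens to 87 mm and grips with 3 to 60 N. Pads are 19 mm wide; open, the fingers measure 117 mm over their backs; the gripper's body (75 mm by 190 mm) begins 51 mm behind the grasp point.
Start: joints at [1.329, 0.321, -0.07, 1.45, 0.023, 1.371, -0.057], TCP at [0.164, -0.629, 0.223] pointing down, gripper open.
Joint ranges: [-2.86, 2.86], [-0.3, 2.09], [-1.38, 1.24], [0.06, 2.45], [-1.56, 4.7], [0.09, 2.05], [-2.69, 2.69]. Speed limits (rad/s): [2.57, 2.57, 3.14, 3.14, 3.14, 3.14, 3.14].

### API

Orientations are given as a rotation vector (axis times angle).
In Python, from bench import ctrl gives the robot as it stands.
- The arm moves only by the tool move_arm, never from a script. Its argument "increments" is text: rows parted by semicolons, each of 7 numbers parted by spaces: the shift along the world's x, y, z in mm, then the turn, a rotation vector about the world's x, y, z in degrees, then the closure in counts, from 0 (fully open) to 255 (shut). A call has exactly 8 rows; each row shifts and turns the commanded pose from where the row before left it; what a row does not reach is not made up. A row lasts 1/12 s, in which the tool goes at most 41.7 mm and 7.16 degrees, less where a joint would pass 70% of its speed; a pose out of reach is approached as far as the arm can. A call with a gripper value outside its range is refused whole. The fingers move at their own pace and stop on an object; "grip_force" is the grip in N (left out, the last holds). Time passes only in rows, so rows that do not move let the fingers close, or fill a call up. It gives the time, the measured TCP pose, the force, the opening and the grip force at its end, in the units of the state.
- ctrl.get_state(): the state, without advancing time (a new reading comes with each control period).
- ctrl.get_image(name): name is "scene" or "side" or "wrist"; returns a dict with "frame" (480x640x3 uint8, red, green, blue), "depth" (480x640 float32, m along the optical axis (not along the pixel's ray), 0 where there is no reading), "fx", "fy", "cx", "cy" (pixels), "position" and "orientation" of the camera in the world. Camera axes: x right, y down, z forward; pixel columns grow to the right and rows downward; lengths in m; the calibration is good to about 2 mm. A picture is of the moment at which its call begins.
- ctrl.close_job(): hands the job in; it is judged then, once.
Trained networks look in a picture, given as the dict that the camera call returned (one of the last four; its "shot" number tells which), for a name from the list of things; names that differ only in an ending like _2 or _b are one class to them, and where a whole thing is asked for, a point or a joint stands for the part that bears it (a point fixed in the world has none). Each returns a list of dicts, best first, with "score" (0 to 1); they miss things now and then, are a little off and sometimes report something else, mostly with a low value. They report only what shows in the picture. A call takes as long as a camera call. They do not tell look-alikes from the thing itself.
- ctrl.find_in(target, picture): "centre" ([x, y, z] in m, in world coordinates, good to about 4 mm: the middle of the surface that is visible of it).
- ctrl.silhouettes(target, picture): "region" (480x640 bool, what is visible of it).
The state is a dict: "time": time; "joint_positions": joint angles; "qd": joint speeds; "joint_torque": joint torques, N m; "position": TCP position; "tool_rot": TCP orientation; "ft_force": force on the tool from outside, world axes, zero at the start; "torque": the same for the moment, N m; "grip_width": opening from 0.0 (shut) to 1.0 (fully open); "grip_force": force on a finger pad.
Only numpy, scipy, OpenCV 4.12 (cv2) and the standard library are available. Lean on these libraries where they do the work, as an engineer would, in place of code of your own. Each camera call takes 0.05 s, during which the arm holds its last target. There are 200 camera calls.

## Working session

There is one attempt and no reset: what is moved stays moved. The work goes in short steps, Python scripts to look and compute and a tool call to move; the robot and the scene stay as the last step left them, time stands still between calls to the robot, and variables do not carry over. Pictures are saved under pics/ and viewed, at most 10 in all, crops included, and the job is handed in when it is done.

Besides the shell and the picture viewer there is one more tool, called after "Emit:" as a command line: name --argument value ..., lists and objects as JSON in quotes. move_arm: Moves the arm, as the interface text tells. Its arguments: {"type":"object","properties":{"increments":{"type":"string"},"grip_force":{"type":"number"}},"required":["increments"]}

```bash
ls; mkdir -p pics
cat > h.py <<'E'
import numpy as np,cv2
from scipy.spatial.transform import Rotation as R
from bench import ctrl
def rot(o):
    o=np.array(o,float)
    return o if o.shape==(3,3) else (R.from_rotvec(o).as_matrix() if o.size==3 else R.from_quat(o).as_matrix())
def cloud(p):
    v,u=np.mgrid[:480,:640]; d=p["depth"]
    c=np.stack([(u-p["cx"])/p["fx"]*d,(v-p["cy"])/p["fy"]*d,d],-1)
    return c@rot(p["orientation"]).T+np.array(p["position"])
def pix(p,X):
    c=(np.array(X)-p["position"])@rot(p["orientation"]); return c[0]/c[2]*p["fx"]+p["cx"],c[1]/c[2]*p["fy"]+p["cy"]
def save(p,n): cv2.imwrite("pics/"+n,p["frame"][:,:,::-1])
E
python3 - <<'E'
from h import *
s=ctrl.get_state(); print({k:np.round(s[k],3) for k in s})
for n in ["scene","side"]:
    p=ctrl.get_image(n); save(p,n+"0.png"); print(n,np.round(p["position"],3),np.round(p["orientation"],3))
    for t in ["bead_box","lid_opening","lid_knob","round_bead_center","olive_bead_center","bicone_bead_center","felt_mat"]:
        for r in ctrl.find_in(t,p)[:4]: print(t,round(r["score"],2),np.round(r["centre"],3),np.round(pix(p,r["centre"])))
E
```

```text
pics
{'time': np.float64(0.0), 'joint_positions': array([ 1.329,  0.322, -0.07 ,  1.452,  0.023,  1.371, -0.057]), 'qd': array([ 0.   , -0.002,  0.   , -0.   , -0.002, -0.001, -0.   ]), 'joint_torque': array([ 1.0000e-03, -4.9129e+01, -4.0300e-01, -3.1253e+01, -6.4000e-02,
        4.4000e-02,  0.0000e+00]), 'position': array([ 0.164, -0.628,  0.221]), 'tool_rot': array([-3.114e+00, -4.010e-01,  1.000e-03]), 'ft_force': array([-0.113,  0.401, -0.353]), 'torque': array([ 0.049,  0.014, -0.088]), 'grip_force': np.float64(0.0), 'grip_width': np.float64(1.0)}
scene [1.284 0.014 0.813] [-1.517 -1.973  0.852]
bead_box 0.69 [0.596 0.129 0.067] [477. 309.]
bead_box 0.67 [ 0.572 -0.586  0.026] [128. 245.]
bead_box 0.33 [ 0.473 -0.246  0.041] [296. 238.]
lid_opening 0.68 [0.569 0.158 0.07 ] [494. 301.]
lid_knob 0.96 [0.571 0.159 0.069] [494. 302.]
lid_knob 0.65 [ 0.742 -0.289  0.02 ] [231. 339.]
round_bead_center 0.92 [ 0.471 -0.249  0.038] [295. 238.]
round_bead_center 0.63 [0.597 0.124 0.071] [474. 308.]
round_bead_center 0.5 [ 0.235 -0.278  0.031] [312. 176.]
olive_bead_center 0.78 [ 0.457 -0.376  0.04 ] [241. 223.]
olive_bead_center 0.59 [ 0.814 -0.007  0.012] [378. 414.]
olive_bead_center 0.48 [0.568 0.156 0.068] [493. 300.]
bicone_bead_center 0.92 [ 0.575 -0.341  0.037] [237. 264.]
felt_mat 0.7 [ 0.524 -0.325  0.001] [254. 261.]
side [ 0.384 -0.859  0.775] [-2.341  0.218 -0.088]
bead_box 0.66 [0.553 0.082 0.068] [321. 171.]
bead_box 0.28 [ 0.568 -0.359  0.035] [368. 313.]
lid_opening 0.79 [0.533 0.14  0.069] [310. 159.]
lid_knob 0.72 [0.531 0.14  0.065] [310. 160.]
round_bead_center 0.94 [ 0.223 -0.295  0.035] [194. 313.]
round_bead_center 0.9 [ 0.463 -0.267  0.032] [309. 286.]
olive_bead_center 0.72 [ 0.444 -0.398  0.042] [311. 338.]
olive_bead_center 0.58 [ 0.464 -0.264  0.034] [310. 284.]
bicone_bead_center 0.94 [ 0.567 -0.361  0.037] [369. 313.]
felt_mat 0.74 [ 0.507 -0.361  0.002] [339. 328.]
```

View pics/scene0.png

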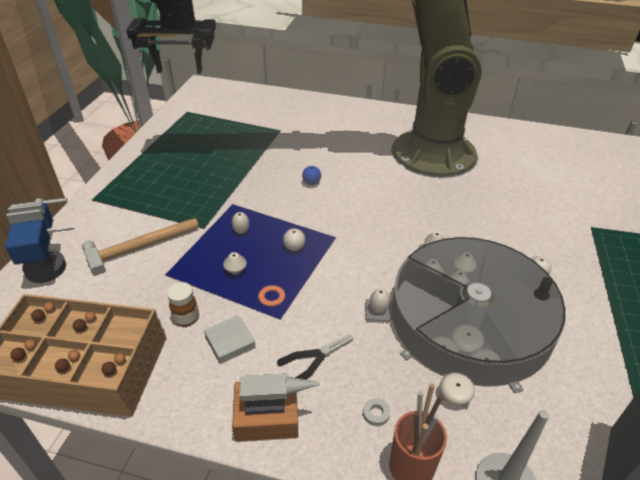

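View pics/side0.png

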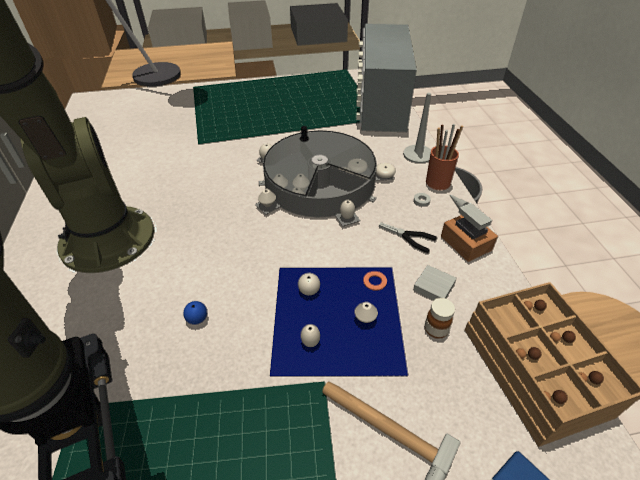

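The scene picture shows the round bead at (294,239), the olive bead at (241,222) and the bicone at (234,263) on the mat. The blue ball at (312,176) is the look-alike. The box hub is at about (479,292) and the knob at (543,288), and the opening faces left, towards the olive sample at (379,300). The other samples are the disc at (457,388), the round one at (541,265) and the bicone at (435,240). Next I'll measure the box.

Run:
```python
from h import *
from scipy.optimize import least_squares
from scipy import ndimage
A=[]
for n in ["scene","side"]:
    p=ctrl.get_image(n); X=cloud(p); ok=p["depth"]>0
    m=ok&(np.hypot(X[...,0]-.58,X[...,1]-.14)<.25)
    top=X[m&(X[...,2]>.062)&(X[...,2]<.073)]
    # rim: outermost per angle
    c=top[:,:2].mean(0)
    for _ in range(4):
        a=np.arctan2(*(top[:,:2]-c).T[::-1]); r=np.hypot(*(top[:,:2]-c).T)
        b=np.floor(a/np.radians(4)).astype(int)
        pts=np.array([top[b==k][np.argmax(r[b==k]),:2] for k in np.unique(b)])
        f=least_squares(lambda q:np.hypot(pts[:,0]-q[0],pts[:,1]-q[1])-q[2],[*c,.155],loss="soft_l1",f_scale=.003); c=f.x[:2]
    print(n,"box",np.round(f.x,4),len(pts))
    kn=X[m&(X[...,2]>.085)&(X[...,2]<.112)]; kt=X[m&(X[...,2]>.104)&(X[...,2]<.112)]
    for k in (kn,kt):
        q=k.mean(0); print("knob",len(k),np.round(q,4),np.degrees(np.arctan2(q[1]-c[1],q[0]-c[0])),np.hypot(*(q[:2]-c)))
    rr=np.hypot(X[...,0]-c[0],X[...,1]-c[1])
    l,k=ndimage.label(m&(rr>.163)&(rr<.22)&(X[...,2]>.02)&(X[...,2]<.06))
    for i in range(1,k+1):
        if (l==i).sum()>40:
            q=X[l==i].mean(0);v,u=np.argwhere(l==i).mean(0);print("sample",(l==i).sum(),np.round(q,3),"px",int(u),int(v),"ang",round(np.degrees(np.arctan2(q[1]-c[1],q[0]-c[0])),1))
    # beads on mat
    for nm,g in [("round",(.47,-.255)),("olive",(.455,-.385)),("bicone",(.573,-.35))]:
        mm=ok&(np.hypot(X[...,0]-g[0],X[...,1]-g[1])<.05)&(X[...,2]>.012)
        P=X[mm]; t=P[P[:,2]>P[:,2].max()-.004]
        print(nm,len(P),"topz",P[:,2].max().round(4),"top",t.mean(0).round(4),"mid",P.mean(0).round(4))
p1=ctrl.get_image("scene")
im=cv2.resize(p1["frame"][190:410,360:580],None,fx=2.7,fy=2.7,interpolation=cv2.INTER_CUBIC)
im2=cv2.resize(p1["frame"][200:280,215:315],(200,160));im[:160,:200]=im2
cv2.imwrite("pics/crop1.png",im[:,:,::-1])
```

```text
scene box [0.5557 0.1306 0.1556] 90
knob 147 [0.5348 0.2416 0.1004] 100.66023440491512 0.11293586088176068
knob 67 [0.5325 0.2423 0.1072] 101.72459506297703 0.11408256614171963
sample 133 [0.404 0.033 0.051] px 433 237 ang -147.2
sample 158 [0.425 0.254 0.053] px 543 263 ang 136.7
sample 321 [ 0.606 -0.044  0.045] px 379 301 ang -74.1
sample 860 [0.746 0.112 0.032] px 457 388 ang -5.6
round 387 topz 0.0509 top [ 0.4644 -0.2539  0.0481] mid [ 0.4735 -0.2513  0.036 ]
olive 285 topz 0.0538 top [ 0.4472 -0.3839  0.0513] mid [ 0.4539 -0.3794  0.0374]
bicone 353 topz 0.0531 top [ 0.568  -0.3495  0.0506] mid [ 0.574  -0.3452  0.0367]
side box [0.5561 0.1283 0.1545] 90
knob 58 [0.5302 0.2378 0.0987] 103.26451385742679 0.11257772067541669
knob 20 [0.5301 0.2407 0.1066] 102.99316979554214 0.11539556672578284
sample 108 [0.413 0.241 0.047] px 263 149 ang 141.8
sample 217 [0.74  0.103 0.031] px 386 169 ang -7.8
sample 213 [0.4   0.028 0.044] px 266 197 ang -147.2
sample 197 [ 0.592 -0.057  0.044] px 347 210 ang -78.9
round 387 topz 0.0502 top [ 0.4633 -0.2567  0.0476] mid [ 0.4617 -0.2652  0.0373]
olive 345 topz 0.0557 top [ 0.4443 -0.3855  0.0527] mid [ 0.4435 -0.3927  0.0406]
bicone 364 topz 0.0513 top [ 0.565  -0.3515  0.0487] mid [ 0.5625 -0.3585  0.0376]
```

View pics/crop1.png

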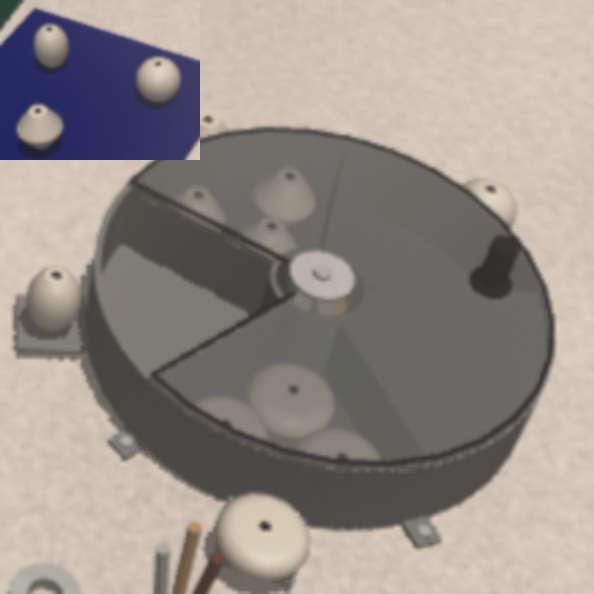

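The crop shows the opening already over the olive compartment. The knob is at about (495,265) and its azimuth of about 102.5° confirms it, which puts the box yaw at about 66.5°. On the mat:
- **Round bead:** (294,239), the spherical one, and white, so not the blue look-alike.
- **Olive bead:** (241,222), tall and narrow, matching the olive sample.
- **Bicone:** (234,263), to be left.

I'll place the olive bead first.

Emit:
move_arm --increments "17.6 15.2 -2.5 0 0 5.5 0;17.6 15.2 -2.5 0 0 5.5 0;17.6 15.2 -2.5 0 0 5.5 0;17.6 15.2 -2.5 0 0 5.5 0;17.6 15.2 -2.5 0 0 5.5 0;17.6 15.2 -2.5 0 0 5.5 0;17.6 15.2 -2.5 0 0 5.5 0;17.6 15.2 -2.5 0 0 5.5 0" --grip_force 10

```text
time: 1.62
position: [0.306, -0.5065, 0.2026]
tool_rot: [2.735, 1.545, -0.0]
ft_force: [0.3, -0.4, 0.3]
grip_width: 1.003
grip_force: 0.0
```

Emit:
move_arm --increments "17.6 15.2 -2.5 0 0 5.5 0;17.6 15.2 -2.5 0 0 5.5 0;17.6 15.2 -2.5 0 0 5.5 0;17.6 15.2 -2.5 0 0 5.5 0;17.6 15.2 -2.5 0 0 5.5 0;17.6 15.2 -2.5 0 0 5.5 0;17.6 15.2 -2.5 0 0 5.5 0;17.6 15.2 -2.5 0 0 5.5 0"

```text
time: 2.28
position: [0.4468, -0.385, 0.1827]
tool_rot: [1.957, 2.457, -0.0]
ft_force: [0.5, -0.4, -0.2]
grip_width: 1.002
grip_force: 0.0
```

```bash
cat >> h.py <<'E'
def st():
    s=ctrl.get_state(); M=rot(s["tool_rot"]); y=M[:,1]
    print("t",round(s["time"],2),"pos",np.round(s["position"],4),"yaw_y",np.degrees(np.arctan2(y[1],y[0])).round(1),"z",M[:,2].round(3),"F",np.round(s["ft_force"],1),"grip",round(float(s["grip_width"]),3),round(float(s["grip_force"]),1),"q",np.round(s["joint_positions"],2))
    return s
E
python3 - <<'E'
from h import *
st()
p=ctrl.get_image("wrist"); save(p,"w1.png"); print(np.round(p["position"],3)); X=cloud(p);ok=p["depth"]>0
for nm,g in [("round",(.463,-.254)),("olive",(.445,-.384)),("bicone",(.566,-.35))]:
    mm=ok&(np.hypot(X[...,0]-g[0],X[...,1]-g[1])<.045)&(X[...,2]>.012)&(X[...,2]<.07)
    P=X[mm]
    if len(P)>50: print(nm,len(P),P[:,2].max(),"mid",P.mean(0).round(4),"bbox mid",((P.min(0)+P.max(0))/2).round(4),"top",P[P[:,2]>P[:,2].max()-.003].mean(0).round(4))
for t in ["olive_bead_center","round_bead_center"]:
    for r in ctrl.find_in(t,p)[:3]: print(t,round(r["score"],2),np.round(r["centre"],3),np.round(pix(p,r["centre"])))
E
```

```text
t 2.28 pos [ 0.4468 -0.385   0.1827] yaw_y 12.9 z [ 0. -0. -1.] F [ 0.5 -0.4 -0.2] grip 1.002 0.0 q [ 1.06  0.25 -0.46  1.65  0.11  1.27  0.81]
[ 0.433 -0.32   0.346]
round 3179 0.050612899594584815 mid [ 0.4611 -0.2569  0.0424] bbox mid [ 0.4624 -0.2547  0.0364] top [ 0.4626 -0.2542  0.0485]
olive 1538 0.05501764541731624 mid [ 0.4437 -0.3797  0.0465] bbox mid [ 0.4443 -0.3822  0.0402] top [ 0.4443 -0.3828  0.053 ]
bicone 2276 0.051843891426624544 mid [ 0.5595 -0.3477  0.0398] bbox mid [ 0.5643 -0.3491  0.0388] top [ 0.5642 -0.349   0.0499]
olive_bead_center 0.81 [ 0.443 -0.375  0.046] [319. 219.]
round_bead_center 0.84 [ 0.23  -0.285  0.039] [66. 37.]
round_bead_center 0.68 [ 0.459 -0.258  0.041] [374.  72.]
```

Emit:
move_arm --increments "-2.5 2 -35 0 0 0 0;0 0 -40 0 0 0 0;0 0 -40 0 0 0 0;0 0 -30 0 0 0 0;0 0 -19 0 0 0 0;0 0 -9.5 0 0 0 0;0 0 0 0 0 0 0;0 0 0 0 0 0 255" --grip_force 15

```text
time: 3.1
position: [0.4434, -0.3847, 0.0097]
tool_rot: [1.964, 2.451, -0.0]
ft_force: [0.1, -0.9, 0.6]
grip_width: 0.977
grip_force: 0.0
```

Emit:
move_arm --increments "0 0 0 0 0 0 255;0 0 0 0 0 0 255;0 0 0 0 0 0 255;0 0 0 0 0 0 255;0 0 0 0 0 0 255;0 0 0 0 0 0 255;0 0 0 0 0 0 255;0 0 0 0 0 0 255"

```text
time: 3.77
position: [0.4436, -0.3837, 0.0092]
tool_rot: [1.963, 2.453, 0.0]
ft_force: [0.0, 0.2, 0.4]
grip_width: 0.419
grip_force: 15.0
```

Emit:
move_arm --increments "0 0 15 0 0 0 255;0 0 30 0 0 0 255;0 0 40 0 0 0 255;0 0 35 0 0 0 255;8 25 0 0 0 0 255;11 35 0 0 0 0 255;11 35 0 0 0 0 255;11 35 0 0 0 0 255"

```text
time: 4.43
position: [0.4845, -0.2524, 0.1292]
tool_rot: [1.964, 2.451, -0.0]
ft_force: [1.5, 0.2, -1.5]
grip_width: 0.421
grip_force: 15.0
```

Emit:
move_arm --increments "11 35 0 0 0 0 255;11 35 0 0 0 0 255;11 35 0 0 0 0 255;11 35 0 0 0 0 255;11 35 0 0 0 0 255;11 35 0 0 0 0 255;11 35 0 0 0 0 255;11 35 0 0 0 0 255"

```text
time: 5.1
position: [0.5726, 0.0279, 0.129]
tool_rot: [1.963, 2.452, -0.001]
ft_force: [0.5, -1.0, -1.2]
grip_width: 0.426
grip_force: 15.0
```

Run:
```python
from h import *
st()
p=ctrl.get_image("wrist"); save(p,"w2.png")
```

```text
t 5.1 pos [0.5726 0.0279 0.129 ] yaw_y 12.6 z [-0. -0. -1.] F [ 0.5 -1.  -1.2] grip 0.426 15.0 q [ 0.51  0.3  -0.71  1.74  0.21  1.18 -0.03]
```

View pics/w2.png

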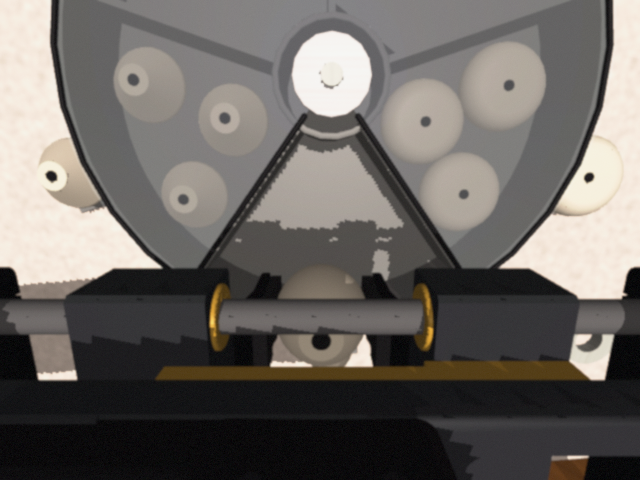

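The olive bead hangs between the fingers at (322,310). The opening's edges run from about (303,120) and (360,120) outwards, symmetric about the bead, so it is lined up. I'll centre it radially and lower it.

Emit:
move_arm --increments "4 9 -15 0 0 0 255;0 0 -25 0 0 0 255;0 0 -25 0 0 0 255;0 0 -20 0 0 0 255;0 0 -14 0 0 0 255;0 0 -9 0 0 0 255;0 0 -5 0 0 0 255;0 0 -2 0 0 0 255"

```text
time: 5.82
position: [0.5765, 0.0352, 0.0138]
tool_rot: [-1.963, -2.452, 0.0]
ft_force: [-0.2, 0.1, -1.2]
grip_width: 0.421
grip_force: 15.0
```

Emit:
move_arm --increments "0 0 -0.5 0 0 0 255;0 0 -0.5 0 0 0 255;0 0 -0.5 0 0 0 255;0 0 -0.3 0 0 0 255;0 0 0 0 0 0 255;0 0 0 0 0 0 255;0 0 0 0 0 0 255;0 0 0 0 0 0 255"

```text
time: 6.48
position: [0.5766, 0.0353, 0.0124]
tool_rot: [1.963, 2.453, 0.0]
ft_force: [0.8, -0.6, -1.2]
grip_width: 0.424
grip_force: 15.0
```

Emit:
move_arm --increments "0 0 -0.5 0 0 0 255;0 0 -0.4 0 0 0 255;0 0 0 0 0 0 255;0 0 0 0 0 0 130;0 0 0 0 0 0 110;0 0 0 0 0 0 90;0 0 0 0 0 0 60;0 0 0 0 0 0 60"

```text
time: 7.15
position: [0.5766, 0.0354, 0.0115]
tool_rot: [1.963, 2.453, 0.0]
ft_force: [-0.7, 0.1, -0.3]
grip_width: 0.699
grip_force: 0.0
```

Run:
```python
from h import *
st()
p=ctrl.get_image("scene"); save(p,"s2.png"); X=cloud(p)
for r in ctrl.find_in("olive_bead_center",p)[:4]: print(round(r["score"],2),np.round(r["centre"],3),np.round(pix(p,r["centre"])))
```

```text
t 7.15 pos [0.5766 0.0354 0.0115] yaw_y 12.7 z [ 0. -0. -1.] F [-0.7  0.1 -0.3] grip 0.699 0.0 q [ 0.44  0.45 -0.66  1.83  0.33  0.97 -0.13]
```

Emit:
move_arm --increments "0 0 10 0 0 0 60;0 0 20 0 0 0 60;0 0 38 0 0 0 60;0 0 38 0 0 0 60;0 0 38 0 0 0 30;0 0 20 0 0 0 30;-4 17 10 0 0 0 0;-8 34 0 0 0 0 0"

```text
time: 7.92
position: [0.5678, 0.0818, 0.1894]
tool_rot: [1.969, 2.439, 0.004]
ft_force: [0.5, 0.6, -0.5]
grip_width: 0.943
grip_force: 0.0
```

Run:
```python
from h import *
s=st()
p=ctrl.get_image("wrist"); save(p,"w3.png"); X=cloud(p)
m=(X[...,2]>.085)&(X[...,2]<.112)&(np.hypot(X[...,0]-.531,X[...,1]-.242)<.04)
print("knob",m.sum(),X[m].mean(0).round(4), ((X[m].min(0)+X[m].max(0))/2).round(4))
for t in ["olive_bead_center","lid_knob"]:
    for r in ctrl.find_in(t,p)[:4]: print(t,round(r["score"],2),np.round(r["centre"],3),np.round(pix(p,r["centre"])))
p=ctrl.get_image("scene"); save(p,"s3.png")
for r in ctrl.find_in("olive_bead_center",p)[:4]: print("sc",round(r["score"],2),np.round(r["centre"],3),np.round(pix(p,r["centre"])))
```

```text
t 7.92 pos [0.5678 0.0818 0.1894] yaw_y 12.2 z [ 0.007 -0.003 -1.   ] F [ 0.5  0.6 -0.5] grip 0.943 0.0 q [ 0.46  0.25 -0.75  1.68  0.18  1.28 -0.11]<stdin>:5: RuntimeWarning: Mean of empty slice.
  ret = um.true_divide(
Traceback (most recent call last):
ValueError: zero-size array to reduction operation minimum which has no identity
```

Emit:
move_arm --increments "-6 26 0 0 0 0 0;-6 26 0 0 0 0 0;-6 26 0 0 0 0 0;-6 26 0 0 0 0 0;-6 26 0 0 0 0 0;-6 26 0 0 0 0 0;0 0 0 0 0 0 0;0 0 0 0 0 0 0"

```text
time: 8.63
position: [0.5274, 0.2447, 0.186]
tool_rot: [-1.957, -2.457, -0.001]
ft_force: [0.5, -0.8, 0.6]
grip_width: 1.0
grip_force: 0.0
```

Run:
```python
from h import *
s=st()
for n in ["wrist","scene"]:
    p=ctrl.get_image(n); save(p,n+"4.png"); X=cloud(p)
    m=(X[...,2]>.08)&(X[...,2]<.112)&(np.hypot(X[...,0]-.531,X[...,1]-.242)<.04)
    print(n,"knob",m.sum(), ((X[m].min(0)+X[m].max(0))/2).round(4) if m.any() else "")
    for t in ["olive_bead_center","lid_knob"]:
        for r in ctrl.find_in(t,p)[:4]: print(t,round(r["score"],2),np.round(r["centre"],3),np.round(pix(p,r["centre"])))
    if n=="wrist": w=p["frame"]
    else: im=np.hstack([cv2.resize(w,(400,300)),cv2.resize(p["frame"][190:410,340:600],(400,300))]); cv2.imwrite("pics/c4.png",im[:,:,::-1])
```

```text
t 8.63 pos [0.5274 0.2447 0.186 ] yaw_y 12.9 z [ 0.     0.001 -1.   ] F [ 0.5 -0.8  0.6] grip 1.0 0.0 q [ 0.22  0.29 -0.83  1.65  0.22  1.29 -0.42]
wrist knob 720 [0.5308 0.2442 0.0955]
lid_knob 0.85 [0.532 0.223 0.069] [321. 264.]
scene knob 171 [0.5315 0.2426 0.0952]
olive_bead_center 0.66 [0.59  0.036 0.044] [423. 305.]
lid_knob 0.74 [0.571 0.158 0.068] [493. 302.]
```

View pics/c4.png

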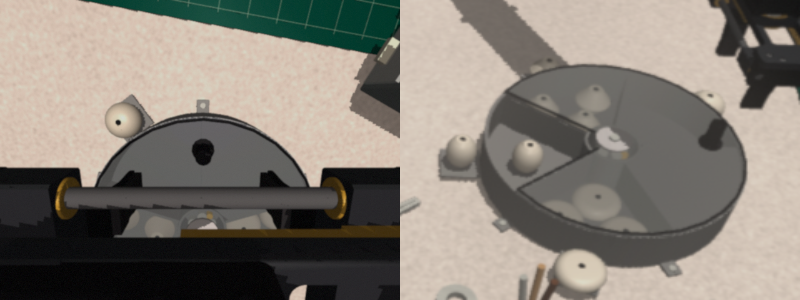

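The olive bead stands upright in its compartment (crop right, (527,155)). The knob is at (0.531, 0.243), so I'll grip it next.

Emit:
move_arm --increments "3.5 -2 -30 0 0 0 0;0 0 -30 0 0 0 0;0 0 -30 0 0 0 0;0 0 -15 0 0 0 0;0 0 -4 0 0 0 0;0 0 0 0 0 0 100;0 0 0 0 0 0 255;0 0 0 0 0 0 255" --grip_force 25

```text
time: 9.6
position: [0.5332, 0.2408, 0.0781]
tool_rot: [1.963, 2.451, 0.004]
ft_force: [0.9, 0.1, -0.6]
grip_width: 0.857
grip_force: 0.0
```

Emit:
move_arm --increments "0 0 0 0 0 0 255;0 0 0 0 0 0 255;0 0 0 0 0 0 255;0 0 0 0 0 0 255;0 0 0 0 0 0 255;0 0 0 0 0 0 255;0 0 0 0 0 0 255;0 0 0 0 0 0 255"

```text
time: 10.27
position: [0.532, 0.2403, 0.0764]
tool_rot: [1.963, 2.453, -0.0]
ft_force: [-0.1, 0.8, -0.5]
grip_width: 0.249
grip_force: 0.0
```

Run:
```python
from h import *
s=st(); P=s["position"][:2]; c=np.array([.5558,.1297]); a0=np.degrees(np.arctan2(*(P-c)[::-1])); print(a0,np.hypot(*(P-c)))
r=.115; prev=c+r*np.array([np.cos(np.radians(a0)),np.sin(np.radians(a0))])
for k in range(1,25):
    a=np.radians(a0-9*k); q=c+r*np.array([np.cos(a),np.sin(a)]); print(k,np.round((q-prev)*1000,1)); prev=q
```

```text
t 10.27 pos [0.532  0.2403 0.0764] yaw_y 12.7 z [ 0. -0. -1.] F [-0.1  0.8 -0.5] grip 0.249 0.0 q [ 0.18  0.41 -0.79  1.77  0.32  1.1  -0.49]
102.13573292270664 0.11314140097772983
1 [17.9  2.4]
2 [18.  -0.4]
3 [17.8 -3.2]
4 [17. -6.]
5 [15.9 -8.6]
6 [ 14.3 -11. ]
7 [ 12.5 -13.1]
8 [ 10.3 -14.8]
9 [  7.8 -16.3]
10 [  5.2 -17.3]
11 [  2.4 -17.9]
12 [ -0.4 -18. ]
13 [ -3.2 -17.8]
14 [ -6. -17.]
15 [ -8.6 -15.9]
16 [-11.  -14.3]
17 [-13.1 -12.5]
18 [-14.8 -10.3]
19 [-16.3  -7.8]
20 [-17.3  -5.2]
21 [-17.9  -2.4]
22 [-18.    0.4]
23 [-17.8   3.2]
24 [-17.   6.]
```

Emit:
move_arm --increments "0 0 0 0 0 0 255;0 0 0 0 0 0 255;0 0 0 0 0 0 255;8.9 1.2 0 0 0 0 255;9 1.2 0 0 0 0 255;18 -0.4 0 0 0 0 255;17.8 -3.2 0 0 0 0 255;17 -6 0 0 0 0 255"

```text
time: 10.93
position: [0.6037, 0.2325, 0.0762]
tool_rot: [1.962, 2.453, -0.003]
ft_force: [-3.2, -2.9, 5.7]
grip_width: 0.2
grip_force: 25.0
```

Emit:
move_arm --increments "15.9 -8.6 0 0 0 0 255;14.3 -11 0 0 0 0 255;12.5 -13.1 0 0 0 0 255;10.3 -14.8 0 0 0 0 255;0 0 0 0 0 0 255;0 0 0 0 0 0 255;0 0 0 0 0 0 255;0 0 0 0 0 0 255"

```text
time: 11.6
position: [0.6558, 0.185, 0.0763]
tool_rot: [-1.964, -2.452, 0.002]
ft_force: [-5.4, -2.4, 4.4]
grip_width: 0.202
grip_force: 25.0
```

Run:
```python
from h import *
s=st(); P=s["position"][:2]; c=np.array([.5558,.1297]); print(np.degrees(np.arctan2(*(P-c)[::-1])),np.hypot(*(P-c)))
```

```text
t 11.6 pos [0.6558 0.185  0.0763] yaw_y 12.6 z [-0.001 -0.001 -1.   ] F [-5.4 -2.4  4.4] grip 0.202 25.0 q [ 0.19  0.59 -0.71  1.51  0.4   1.19 -0.36]
28.923363920403293 0.11428235399285906
```

Emit:
move_arm --increments "7.8 -16.3 0 0 0 0 255;5.2 -17.3 0 0 0 0 255;2.4 -17.9 0 0 0 0 255;-0.4 -18 0 0 0 0 255;-3.2 -17.8 0 0 0 0 255;-6 -17 0 0 0 0 255;-8.6 -15.9 0 0 0 0 255;-11 -14.3 0 0 0 0 255"

```text
time: 12.27
position: [0.6421, 0.0515, 0.0763]
tool_rot: [-1.962, -2.452, -0.003]
ft_force: [-3.9, 4.2, 3.9]
grip_width: 0.197
grip_force: 25.0
```

Emit:
move_arm --increments "0 0 0 0 0 0 255;0 0 0 0 0 0 255;0 0 0 0 0 0 255;0 0 0 0 0 0 255;0 0 0 0 0 0 150;0 0 0 0 0 0 0;0 0 0 0 0 0 0;0 0 0 0 0 0 0"

```text
time: 12.93
position: [0.6425, 0.0507, 0.0763]
tool_rot: [1.963, 2.452, 0.0]
ft_force: [0.8, 0.8, -0.2]
grip_width: 0.419
grip_force: 0.0
```

Run:
```python
from h import *
s=st(); P=s["position"][:2]; c=np.array([.5558,.1297]); print(np.degrees(np.arctan2(*(P-c)[::-1])),np.hypot(*(P-c)))
```

```text
t 12.93 pos [0.6425 0.0507 0.0763] yaw_y 12.6 z [ 0.001 -0.    -1.   ] F [ 0.8  0.8 -0.2] grip 0.419 0.0 q [ 0.42  0.51 -0.7   1.61  0.36  1.15 -0.15]
-42.34430645209721 0.11730810137134626
```

Emit:
move_arm --increments "0 0 25 0 0 0 0;0 0 38 0 0 0 0;0 0 37 0 0 0 0;-18 -30.5 0 0 0 6 0;-18 -30.5 0 0 0 6 0;-18 -30.5 0 0 0 6 0;-18 -30.5 0 0 0 6 0;-18 -30.5 0 0 0 6 0"

```text
time: 13.6
position: [0.5512, -0.103, 0.1765]
tool_rot: [1.253, 2.88, -0.001]
ft_force: [-0.2, -0.6, -0.7]
grip_width: 0.971
grip_force: 0.0
```

Emit:
move_arm --increments "-18 -30.5 0 0 0 6 0;-18 -30.5 0 0 0 0 0;-18 -30.5 0 0 0 0 0;-18 -30.5 0 0 0 0 0;-18 -30.5 0 0 0 0 0;0 0 0 0 0 0 0;0 0 0 0 0 0 0;0 0 0 0 0 0 0"

```text
time: 14.27
position: [0.4623, -0.2537, 0.1766]
tool_rot: [1.109, 2.938, 0.001]
ft_force: [-0.9, 0.2, 0.2]
grip_width: 1.001
grip_force: 0.0
```

Run:
```python
from h import *
s=st()
for n in ["wrist","scene"]:
    p=ctrl.get_image(n); save(p,n+"5.png"); X=cloud(p)
    m=(p["depth"]>0)&(X[...,2]>.012)&(X[...,2]<.07)&(np.hypot(X[...,0]-.4625,X[...,1]+.2545)<.045)
    P=X[m]; print(n,m.sum(),((P.min(0)+P.max(0))/2).round(4),P[P[:,2]>P[:,2].max()-.003].mean(0).round(4))
    if n=="wrist": w=p["frame"]
    else:
        m=(X[...,2]>.08)&(X[...,2]<.112)&(np.hypot(X[...,0]-.556,X[...,1]-.13)<.14); P=X[m].mean(0)
        print("knob",P.round(4),np.degrees(np.arctan2(P[1]-.1297,P[0]-.5558)))
        im=np.hstack([cv2.resize(w,(400,300)),cv2.resize(p["frame"][190:410,340:600],(400,300))]); cv2.imwrite("pics/c5.png",im[:,:,::-1])
```

```text
t 14.27 pos [ 0.4623 -0.2537  0.1766] yaw_y 48.6 z [ 0.001  0.    -1.   ] F [-0.9  0.2  0.2] grip 1.001 0.0 q [ 1.13  0.14 -0.73  1.8   0.1   1.24  1.22]
wrist 2446 [ 0.4619 -0.2536  0.0372] [ 0.462  -0.2537  0.0486]
scene 382 [ 0.469  -0.2534  0.0309] [ 0.4658 -0.2537  0.048 ]
knob [0.6464 0.0544 0.099 ] -39.72391295206406
```

View pics/c5.png

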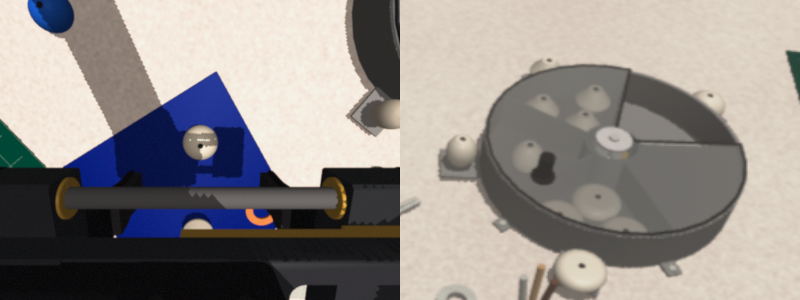

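The lid opening is now over the round compartment, next to the round sample at (710,103) in the right-hand crop. The white round bead is under the gripper at (200,145) in the left-hand crop, well away from the blue look-alike at (50,12). I'll grasp it.

Emit:
move_arm --increments "0 0 -35 0 0 0 0;0 0 -40 0 0 0 0;0 0 -40 0 0 0 0;0 0 -28 0 0 0 0;0 0 -17 0 0 0 0;0 0 -9 0 0 0 0;0 0 0 0 0 0 100;0 0 0 0 0 0 255" --grip_force 15

```text
time: 15.03
position: [0.4629, -0.2532, 0.0079]
tool_rot: [1.106, 2.94, 0.001]
ft_force: [0.5, -0.8, 1.0]
grip_width: 0.919
grip_force: 0.0
```

Emit:
move_arm --increments "0 0 0 0 0 0 255;0 0 0 0 0 0 255;0 0 0 0 0 0 255;0 0 0 0 0 0 255;0 0 0 0 0 0 255;0 0 0 0 0 0 255;0 0 0 0 0 0 255;0 0 0 0 0 0 255"

```text
time: 15.7
position: [0.4622, -0.2543, 0.0079]
tool_rot: [1.109, 2.939, -0.001]
ft_force: [-0.9, -0.6, 4.7]
grip_width: 0.535
grip_force: 15.0
```

Emit:
move_arm --increments "0 0 15 0 0 0 255;0 0 30 0 0 0 255;0 0 40 0 0 0 255;0 0 40 0 0 0 255;1 20 0 0 0 0 255;2 37 0 0 0 0 255;2 37 0 0 0 0 255;2 37 0 0 0 0 255"

```text
time: 16.37
position: [0.4685, -0.1215, 0.1322]
tool_rot: [-1.111, -2.938, -0.0]
ft_force: [0.3, 0.8, -0.7]
grip_width: 0.535
grip_force: 15.0
```

Emit:
move_arm --increments "2 38 0 0 0 0 255;2 38 0 0 0 0 255;2 38 0 0 0 0 255;2 38 0 0 0 0 255;2 38 0 0 0 0 255;2 38 0 0 0 0 255;2 38 0 0 0 0 255;1.5 50 0 0 0 0 255"

```text
time: 17.03
position: [0.484, 0.1854, 0.1321]
tool_rot: [1.111, 2.938, -0.002]
ft_force: [0.9, -1.2, -0.2]
grip_width: 0.54
grip_force: 15.0
```

Run:
```python
from h import *
s=st()
p=ctrl.get_image("wrist"); cv2.imwrite("pics/w6.png",cv2.resize(p["frame"],(400,300))[:,:,::-1])
```

```text
t 17.03 pos [0.484  0.1854 0.1321] yaw_y 48.6 z [ 0.    -0.001 -1.   ] F [ 0.9 -1.2 -0.2] grip 0.54 15.0 q [ 0.53  0.24 -1.05  1.86  0.23  1.17  0.25]
```

View pics/w6.png

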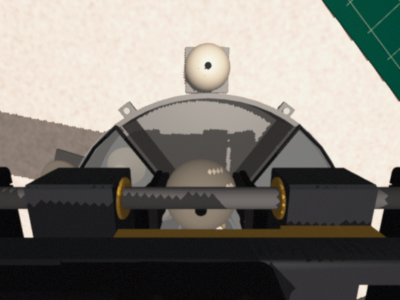

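The opening is symmetric about the held round bead at (200,190), with the round sample straight outwards at (207,67). I'll lower it.

Emit:
move_arm --increments "0.7 7 -15 0 0 0 255;0 0 -25 0 0 0 255;0 0 -25 0 0 0 255;0 0 -22 0 0 0 255;0 0 -15 0 0 0 255;0 0 -10 0 0 0 255;0 0 -5 0 0 0 255;0 0 -2 0 0 0 255"

```text
time: 17.75
position: [0.4848, 0.1917, 0.013]
tool_rot: [-1.109, -2.939, -0.0]
ft_force: [0.7, 0.2, -0.6]
grip_width: 0.542
grip_force: 15.0
```

Emit:
move_arm --increments "0 0 -0.5 0 0 0 255;0 0 -0.3 0 0 0 255;0 0 -0.3 0 0 0 255;0 0 0 0 0 0 255;0 0 0 0 0 0 255;0 0 0 0 0 0 255;0 0 0 0 0 0 255;0 0 0 0 0 0 255"

```text
time: 18.42
position: [0.4849, 0.1917, 0.0124]
tool_rot: [1.109, 2.939, 0.0]
ft_force: [0.1, 0.2, -1.1]
grip_width: 0.536
grip_force: 15.0
```

Emit:
move_arm --increments "0 0 -0.5 0 0 0 255;0 0 -0.5 0 0 0 255;0 0 -0.4 0 0 0 255;0 0 0 0 0 0 255;0 0 0 0 0 0 105;0 0 0 0 0 0 85;0 0 0 0 0 0 50;0 0 0 0 0 0 50"

```text
time: 19.08
position: [0.485, 0.1919, 0.011]
tool_rot: [1.109, 2.939, 0.0]
ft_force: [0.3, -0.6, 0.6]
grip_width: 0.73
grip_force: 0.0
```

Emit:
move_arm --increments "0 0 0 0 0 0 50;0 0 10 0 0 0 50;0 0 20 0 0 0 50;0 0 35 0 0 0 50;0 0 38 0 0 0 50;0 0 38 0 0 0 30;0 0 30 0 0 0 0;0 0 0 0 0 0 0"

```text
time: 19.75
position: [0.4883, 0.1941, 0.1888]
tool_rot: [1.105, 2.931, 0.009]
ft_force: [0.4, 0.8, 0.1]
grip_width: 0.942
grip_force: 0.0
```

Emit:
move_arm --increments "26 -23 0 0 0 0 0;26 -23 0 0 0 0 0;26 -23 0 0 0 0 0;26 -23 0 0 0 0 0;26 -23 0 0 0 0 0;26 -23 0 0 0 0 0;0 0 0 0 0 0 0;0 0 0 0 0 0 0"

```text
time: 20.42
position: [0.6417, 0.0515, 0.181]
tool_rot: [-1.114, -2.936, -0.001]
ft_force: [-0.7, -0.1, 0.2]
grip_width: 0.993
grip_force: 0.0
```

Run:
```python
from h import *
s=st()
p=ctrl.get_image("wrist"); w=p["frame"]; X=cloud(p)
m=(X[...,2]>.08)&(X[...,2]<.112)&(np.hypot(X[...,0]-.642,X[...,1]-.0535)<.04);P=X[m]
print(m.sum(),((P.min(0)+P.max(0))/2).round(4) if m.any() else "")
p=ctrl.get_image("side")
for t in ["round_bead_center","olive_bead_center"]:
    for r in ctrl.find_in(t,p)[:4]: print(t,round(r["score"],2),np.round(r["centre"],3),np.round(pix(p,r["centre"])))
im=np.hstack([cv2.resize(w,(400,300)),cv2.resize(p["frame"][110:240,230:420],(400,300))]); cv2.imwrite("pics/c7.png",im[:,:,::-1])
```

```text
t 20.42 pos [0.6417 0.0515 0.181 ] yaw_y 48.4 z [-0.001  0.001 -1.   ] F [-0.7 -0.1  0.2] grip 0.993 0.0 q [ 0.56  0.48 -0.93  1.5   0.39  1.36  0.46]
742 [0.6417 0.0561 0.0954]
round_bead_center 0.73 [ 0.223 -0.296  0.036] [194. 313.]
round_bead_center 0.44 [0.484 0.184 0.04 ] [291. 160.]
```

View pics/c7.png

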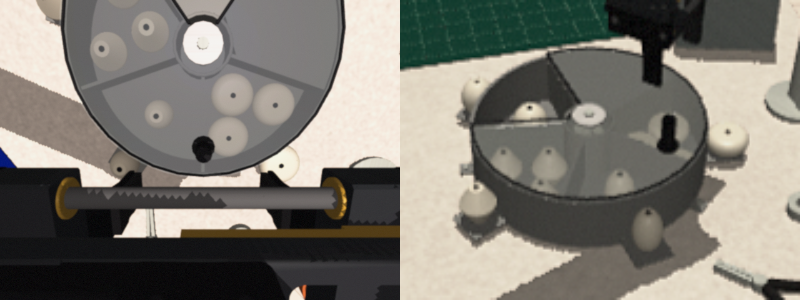

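Both beads are in: the round one upright under the opening (right-hand crop, about (530,112)) and the olive one under the lid. The knob is at about (0.642, 0.055), so I'll grip it and turn the lid the last 72° to closed.

Emit:
move_arm --increments "0 2.5 -30 0 0 0 0;0 0 -30 0 0 0 0;0 0 -27 0 0 0 0;0 0 -13 0 0 0 0;0 0 -4.5 0 0 0 0;0 0 0 0 0 0 100;0 0 0 0 0 0 255;0 0 0 0 0 0 255" --grip_force 25

```text
time: 21.28
position: [0.6421, 0.0568, 0.0795]
tool_rot: [1.108, 2.937, 0.002]
ft_force: [0.1, 0.1, 0.7]
grip_width: 0.851
grip_force: 0.0
```

Emit:
move_arm --increments "0 0 0 0 0 0 255;0 0 0 0 0 0 255;0 0 0 0 0 0 255;0 0 0 0 0 0 255;0 0 0 0 0 0 255;0 0 0 0 0 0 255;0 0 0 0 0 0 255;0 0 0 0 0 0 255"

```text
time: 21.95
position: [0.6408, 0.0563, 0.0773]
tool_rot: [-1.109, -2.939, -0.0]
ft_force: [-0.3, 0.7, 0.8]
grip_width: 0.248
grip_force: 0.0
```

Emit:
move_arm --increments "0 0 0 0 0 0 255;0 0 0 0 0 0 255;0 0 0 0 0 0 255;0 0 0 0 0 0 255;-6.5 -6.3 0 0 0 0 255;-6.6 -6.2 0 0 0 0 255;-14.8 -10.3 0 0 0 0 255;-16.3 -7.8 0 0 0 0 255"

```text
time: 22.62
position: [0.5968, 0.0252, 0.0773]
tool_rot: [1.109, 2.938, 0.003]
ft_force: [1.6, 2.4, 0.1]
grip_width: 0.196
grip_force: 25.0
```

Emit:
move_arm --increments "-17.3 -5.2 0 0 0 0 255;-17.9 -2.4 0 0 0 0 255;-18 0.4 0 0 0 0 255;-17.8 3.2 0 0 0 0 255;-17 6 0 0 0 0 255;0 0 0 0 0 0 255;0 0 0 0 0 0 255;0 0 0 0 0 0 255"

```text
time: 23.28
position: [0.5087, 0.0266, 0.0773]
tool_rot: [-1.11, -2.939, 0.001]
ft_force: [-0.4, -1.9, -0.7]
grip_width: 0.199
grip_force: 25.0
```

Run:
```python
from h import *
s=st(); P=s["position"][:2]; c=np.array([.5558,.1297]); print(np.degrees(np.arctan2(*(P-c)[::-1])),np.hypot(*(P-c)))
```

```text
t 23.28 pos [0.5087 0.0266 0.0773] yaw_y 48.6 z [-0.001 -0.001 -1.   ] F [-0.4 -1.9 -0.7] grip 0.199 25.0 q [ 0.8   0.29 -1.    1.94  0.28  1.06  0.52]
-114.58384984143585 0.11333383182398049
```

Release, rise and move clear.

Emit:
move_arm --increments "0 0 0 0 0 0 0;0 0 0 0 0 0 0;0 0 0 0 0 0 0;0 0 0 0 0 0 0;0 0 0 0 0 0 0;0 0 0 0 0 0 0;0 0 10 0 0 0 0;0 0 30 0 0 0 0"

```text
time: 23.95
position: [0.5056, 0.0274, 0.115]
tool_rot: [-1.106, -2.933, 0.002]
ft_force: [-0.2, -0.5, 0.0]
grip_width: 0.719
grip_force: 0.0
```

Emit:
move_arm --increments "0 0 38 0 0 0 0;0 0 38 0 0 0 0;0 -30 20 0 0 0 0;0 -38 0 0 0 0 0;0 -38 0 0 0 0 0;0 -38 0 0 0 0 0;0 0 0 0 0 0 0;0 0 0 0 0 0 0"

```text
time: 24.62
position: [0.5084, -0.119, 0.2138]
tool_rot: [1.117, 2.936, 0.001]
ft_force: [-0.2, 1.8, 0.2]
grip_width: 0.999
grip_force: 0.0
```

Run:
```python
from h import *
s=st(); p=ctrl.get_image("scene"); X=cloud(p)
m=(X[...,2]>.08)&(X[...,2]<.112)&(np.hypot(X[...,0]-.556,X[...,1]-.13)<.14); P=X[m]; P=(P.min(0)+P.max(0))/2
print("knob",P.round(4),np.degrees(np.arctan2(P[1]-.1297,P[0]-.5558)))
im=np.hstack([cv2.resize(p["frame"],(400,300)),cv2.resize(p["frame"][190:410,340:600],(400,300))]); cv2.imwrite("pics/c8.png",im[:,:,::-1])
```

```text
t 24.62 pos [ 0.5084 -0.119   0.2138] yaw_y 48.3 z [ 0.  0. -1.] F [-0.2  1.8  0.2] grip 0.999 0.0 q [ 1.08  0.13 -0.96  1.75  0.11  1.32  0.94]
knob [0.5117 0.0251 0.0952] -112.85073227146124
```

View pics/c8.png

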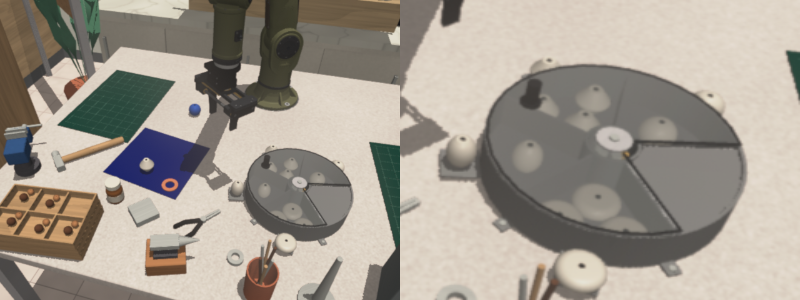

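The opening stands over the solid blank at (690,190) in the right-hand crop, with both beads under the lid in their compartments. The knob is at -112.9° (closed is about -113.5°), and the other things on the bench haven't moved. Handing the job in.

```bash
python3 -c "
from bench import ctrl
print(ctrl.close_job())"
```

```text
the job is handed in; nothing more can be done
None
```

The job is handed in at about 25 s of the 72 s allowed, with no verdict returned: the round and olive beads are in their own compartments, the lid is closed over the blank (knob within about 1° of the closed click), and in the last scene picture the bicone bead and the other bench things look undisturbed.

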